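# Close and lock the service panel of a chromatograph module

## Task

The service panel on top of the white instrument module stands ajar. Press it fully shut with a fingertip, then set the fingertip in the slot of the teal quarter-turn fastener on the panel and turn it clockwise (seen from above) all the way to its stop, so that the panel is locked. Do not turn the fastener before the panel is shut, do not raise the panel any further, leave the two bottles and the jar where they stand, and finish clear of everything.

Things in the scene. Friction and masses are not known exactly. Their poses are not given: they have to be found in the camera images.
- module: White instrument module, a fixed box 360 mm deep (x) by 420 mm wide (y), its flat deck 130 mm above the bench. Origin at the centre of its underside on the bench; its x axis points from its front (robot side) to its back, y to its left, z up. It stands turned by up to about 15 degrees. The jar stands on the left of its deck.
- panel (a joint): Opening angle of the grey panel, 240 mm deep (x) by 250 mm wide (y) by 10 mm thick, hinged along its far (module +x) edge. 0 = shut, lying on the deck, a firm stop; starts between 0.12 and 0.28 rad, front edge raised. The hinge is stiff: the panel stays where it is left and takes 1 to 2 N at the front edge to push down.
- panel_hinge (a point): Middle of the panel's hinge line, on its underside, level with the deck: at x = +130, y = -60, z = +130 mm in the module's frame. Its axes tilt with the panel (they equal the module's when it is shut); the panel reaches from here 240 mm along -x and 125 mm to either side, its top 10 mm above.
- panel_edge (a point): Place to press: on the top face of the panel, 18 mm in from the middle of its free front edge, 222 mm from the hinge line. The clear strip between the front edge and the fastener's rim is 40 mm deep. Shut, this point is 140 mm above the bench, at x = -92, y = -60 mm in the module's frame.
- fastener_slot (a point): Fastener axis at the slot floor. Teal disc, 90 mm across, 22 mm high, midway across the panel, 155 mm from its hinge. A dark-floored slot 40 mm wide, 16 mm deep runs through the centre, open at both ends, between two solid flat-walled cheeks. x along the slot, z out of the panel. Panel shut: axis at x = -25, y = -60 mm in the module's frame, slot floor 146 mm, cheek tops 162 mm above the bench.
- fastener (a joint): Angle of the fastener, clockwise seen from above: 0 = open (slot along the module's x, ends towards the red mark), 1.57 = locked (slot along the module's y, ends towards the green mark), firm stop at each. Starts between 0 and 0.35. Stays where it is left; turning takes about 0.08 N m, some 3 N on the slot's wall 30 mm from the axis.
- amber_bottle_mid (a point): Loose amber bottle, 86 mm in diameter, 180 mm tall, standing on the bench to one side of the module; point on its axis half-way up.
- clear_bottle_mid (a point): Loose clear bottle of the same size on the bench on the other side (the two may be swapped); point on its axis half-way up.
- jar_mid (a point): Loose small glass jar with a blue cap, 44 mm in diameter, 55 mm tall, standing on the left part of the module's deck beside the panel; point on its axis half-way up.

How it is judged:
On the way, in this order (a step that is already met when the one before it is completed fails the run):
1. the panel is pressed shut, with the fastener still open (value of joint panel below 0.02 rad and value of joint fastener below 0.8 rad), for 0.2 s.
2. the fastener is turned clockwise to its stop with the panel shut (value of joint fastener above 1.43 rad and value of joint panel below 0.02 rad), for 0.2 s.
At the end, for the whole second after the job is handed in: The panel is shut (within 0.02 rad, about 4 mm at its front edge), the fastener is turned to its locked stop (at least 1.43 of 1.57 rad) and still, and both bottles and the jar are within 30 mm of where they stood (all of step 2 and velocity of joint fastener between -0.05 and 0.05 rad/s and distance of each of amber_bottle_mid, clear_bottle_mid, jar_mid from where it was at the start of the episode below 0.03 m); the robot touches nothing.
It fails at once if the fastener is turned (beyond 0.8 rad) while the panel is not shut (above 0.04 rad) (value of joint fastener above 0.8 rad and value of joint panel above 0.04 rad).
It fails at once if the panel is raised well beyond where it stood (above 0.34 rad) (value of joint panel above 0.34 rad).
It fails at once if a bottle or the jar is lifted, knocked over or shifted by more than 30 mm (distance of any of amber_bottle_mid, clear_bottle_mid, jar_mid from where it was at the start of the episode above 0.03 m).
It also fails if it takes over 48 s, if anything falls off the work surface, if the arm or the gripper's body presses on something with over 40 N, if the wrist force passes 120 N, or if a joint passes its speed limit or range.

## Robot

A 7-joint arm with a two-finger parallel gripper is mounted at the origin on the work surface. World frame = base frame: x ahead of the robot, y to its left, z up, the work surface at z = 0. Lengths are in m, angles in rad, forces in N, time in s.
With the tool pointing down it reaches from about 0.4 to 0.875 m from the base axis. Payload 19.3 kg.
Tool frame: the origin (TCP) lies midway between the tips of the shut fingers; the grasp point (between the pads) lies 19 mm behind it; x points along the fingers, y is the direction in which the jaws open and shut, and the axes are right-handed (so a half turn about x gives the same grasp; the last joint's range is limited). The gripper opens to 85 mm and grips with 20 to 120 N. Pads are 22 mm wide; open, the fingers measure 114 mm over their backs; the gripper's body (76 mm by 85 mm) begins 54 mm behind the grasp point. The pads swing forward as they close: fully open they stand 13 mm farther back than shut.
Start: joints at [1.138, 0.521, -0.036, 1.599, 0.021, 1.021, -0.113], TCP at [0.222, -0.584, 0.231] pointing down, gripper open.
Joint ranges: [-2.91, 2.91], [-0.3, 2.13], [-1.5, 1.42], [0.17, 2.43], [-1.26, 4.41], [0.16, 1.93], [-2.52, 2.52]. Speed limits (rad/s): [1.89, 1.89, 2.39, 2.39, 3.01, 3.01, 3.01].

## Interface

Orientations are given as [roll, pitch, yaw] about the fixed x, y, z axes, in that order (R = Rz(yaw) Ry(pitch) Rx(roll)).
In Python, from workcell import telemetry, vision, workorder gives the robot as it stands. The module is installed in compiled form; this text tells all that it offers.
- The arm moves only by the tool play_rows, never from a script. Its argument "deltas" is a list of rows, each a list of 7 numbers: the shift along the world's x, y, z in mm, then the turn, a rotation vector about the world's x, y, z in degrees, then the finger opening in mm, from 0 to 85.4. In form: [[x, y, z, wx, wy, wz, jaw], ...]. A call has 1 to 8 rows; each row shifts and turns the commanded pose from where the row before left it; what a row does not reach is not made up. A row lasts 1/8 s, in which the tool goes at most 62.5 mm and 10.7 degrees, less where a joint would pass 70% of its speed; a pose out of reach is approached as far as the arm can. A call with a gripper value outside its range is refused whole. The fingers move at their own pace and stop on an object; "grip_force" is the grip in N (left out, the last holds). Time passes only in rows, so rows that do not move let the fingers close. It gives the time, the measured TCP pose, the force and the opening at its end, in the units of the state.
- telemetry.observe(): the state, without advancing time (a new reading comes with each control period).
- vision.grab_frame(name): name is "scene" or "top" or "wrist"; returns the picture (384x512x3 uint8, red, green, blue); there is no depth.
- vision.camera_info(name): a dict with "mtx" (3x3 intrinsics, pixels), "rvec" (rotation vector, rad) and "tvec" (3), from world to camera coordinates, as OpenCV has them. Camera axes: x right, y down, z forward; pixel columns grow to the right and rows downward; lengths in m; the calibration is good to about 2 mm. A picture is of the moment at which its call begins: read the wrist's pose just before it. camera_info takes no time and is no camera call; for the wrist camera it gives the pose at the moment of the call.
- workorder.job_done(): hands the job in, once; it reports no verdict.
The state is a dict: "clock": time; "qpos": joint angles; "qd": joint speeds; "joint_efforts": joint torques, N m; "position": TCP position; "tool_rot": TCP orientation; "force": force on the tool from outside, world axes, zero at the start; "moment": the same for the moment, N m; "grip_width": finger opening in m.
Only numpy, scipy, OpenCV 4.12 (cv2) and the standard library are available. Lean on these libraries where they do the work, as an engineer would, in place of code of your own. Each camera call takes 0.05 s, during which the arm holds its last target. There are 200 camera calls.

## Working session

There is one attempt and no reset: what is moved stays moved. The work goes in short steps, Python scripts to look and compute and a tool call to move; the robot and the scene stay as the last step left them, time stands still between calls to the robot, and variables do not carry over. Pictures are saved under pics/ and viewed, about 8 in all and at most 12, crops included, and the job is handed in when it is done.

Besides the shell and the picture viewer there is one more tool, called after "Request:" as a command line: name --pt "numbers of a row" for each row, then --argument value for the rest. play_rows: Moves the arm, as the interface text tells. Its arguments: {"type":"object","properties":{"deltas":{"type":"array","items":{"type":"array","items":{"type":"number"}}},"grip_force":{"type":"number"}},"required":["deltas"]}

```bash
mkdir -p pics
python3 - <<'E'
from workcell import telemetry, vision
import cv2
for n in ("scene","top"):
    im=vision.grab_frame(n); cv2.imwrite(f"pics/{n}0.png",im[:,:,::-1]); 
    i=vision.camera_info(n); print(n,i)
s=telemetry.observe(); print(s)
E
```

```text
scene {'mtx': array([[416.43939123,   0.        , 255.1752986 ],
       [  0.        , 416.43939123, 192.07890451],
       [  0.        ,   0.        ,   1.        ]]), 'rvec': array([ 2.29812917,  1.25362871, -0.37903181]), 'tvec': array([-0.33568904, -0.37453087,  1.76543322])}
top {'mtx': array([[439.09973231,   0.        , 258.79380677],
       [  0.        , 439.09973231, 189.53079492],
       [  0.        ,   0.        ,   1.        ]]), 'rvec': array([ 2.1399938 , -2.14564529,  0.14832989]), 'tvec': array([0.00762523, 0.60831559, 1.20570435])}
{'clock': 0.1, 'qpos': array([ 1.13781972,  0.52197445, -0.03635438,  1.59991176,  0.02122896,
        1.0211127 , -0.11282203]), 'qd': array([-0.00017123, -0.00102821,  0.00101496, -0.00089285, -0.00066908,
        0.001457  ,  0.00093832]), 'joint_efforts': array([ 4.20889672e-03, -9.28497005e+01,  1.98420592e+00, -3.70539165e+01,
        1.82225159e-02,  5.22474103e-03,  7.13409645e-05]), 'position': array([ 0.22166881, -0.58406111,  0.23078455]), 'tool_rot': array([-1.49032403,  1.56977601,  2.01405002]), 'force': array([ 0.46051722, -0.04647995, -0.75242709]), 'moment': array([-0.00295804,  0.04608973,  0.00885534]), 'grip_width': 0.08520533881587428}
```

View pics/top0.png

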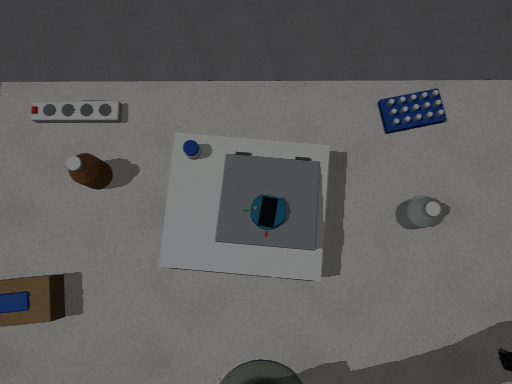

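View pics/scene0.png

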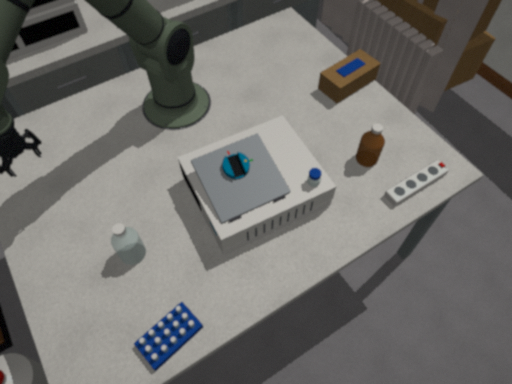

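The top view shows the module with deck corners near (175,133), (330,146), (323,280) and (160,267), and the fastener near (268,211). The bottles are well to the sides, and the jar is at (192,150). Next I'll enlarge this to get precise corners.

Run:
```python
import cv2
im=cv2.imread("pics/top0.png")[120:290,150:345]
cv2.imwrite("pics/top0c.png",cv2.resize(im,None,fx=4,fy=4,interpolation=cv2.INTER_CUBIC)[:600] if 0 else cv2.resize(im,None,fx=3.5,fy=3.5,interpolation=cv2.INTER_CUBIC))
```

```text
(no output)
```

View pics/top0c.png

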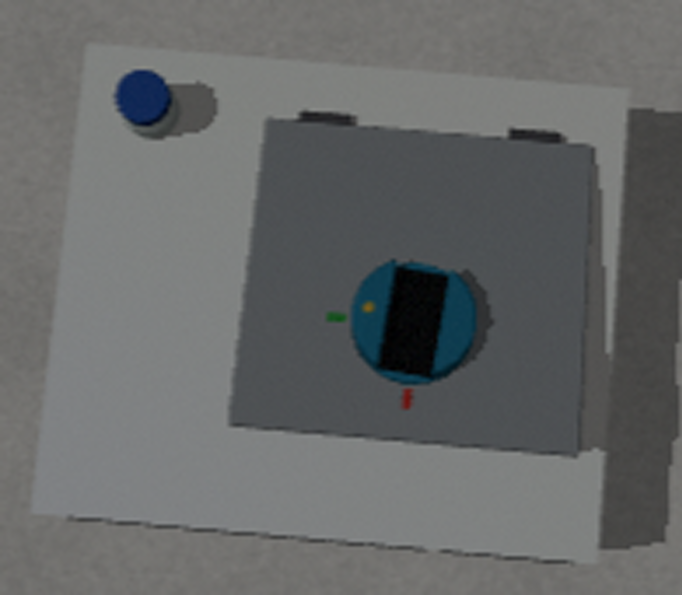

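The crop shows the deck, panel and slot corners clearly. The slot is nearly open and runs close to the module's x axis. I'll fit the module pose, panel angle and fastener angle to these points.

```bash
cat > h.py <<'E'
import numpy as np, cv2
from scipy.spatial.transform import Rotation as R
from scipy.optimize import least_squares
def proj(p,i): return cv2.projectPoints(np.float64(p),i["rvec"],i["tvec"],i["mtx"],None)[0][:,0]
def world(m,p): 
    return R.from_euler("z",m[2]).apply(p)+[m[0],m[1],0]
def panel(th,p): # panel-frame pts -> module; positive th raises -x edge
    return R.from_euler("y",th).apply(p)+[.13,-.06,.13]
DECK=np.array([[.18,.21,.13],[.18,-.21,.13],[-.18,-.21,.13],[-.18,.21,.13]])
PAN=np.array([[0,.125,.01],[0,-.125,.01],[-.24,-.125,.01],[-.24,.125,.01]])
E
python3 - <<'E'
from h import *
from workcell import vision
i=vision.camera_info("top")
C=lambda a:(np.array(a)+.5)/3.5-.5+[150,120]
d=C([(85,44),(629,91),(598,563),(32,515)]);p=C([(266,119),(593,147),(578,456),(230,425)])
s=C([(397,265),(447,273),(430,377),(380,369)])
def f(v): return np.r_[proj(world(v,DECK),i)-d, proj(world(v,panel(v[3],PAN)),i)-p].ravel()
r=least_squares(f,[.65,0,0,.2]); print(r.x,np.abs(r.fun).max(),r.fun.round(1))
def sl(q): 
    e=np.array([[.0403,.02],[.0403,-.02],[-.0403,-.02],[-.0403,.02]])
    e=R.from_euler("z",-q).apply(np.c_[e,[.032]*4])+[-.155,0,0]
    return world(r.x,panel(r.x[3],e))
q=least_squares(lambda q:(proj(sl(q[0]),i)-s).ravel(),[.1]); print("fast",q.x,q.fun.round(1))
for n,pt in (("edge",[-.092,-.06,.14]),("fast",[-.025,-.06,.146])): print(n,world(r.x,[pt]))
print("edge now",world(r.x,panel(r.x[3],[[-.222,0,.01]])))
from workcell import telemetry
st=telemetry.observe(); t=st["tool_rot"]; print(R.from_euler("xyz",t).as_matrix().round(3))
E
```

```text
[ 0.55519857  0.04067778 -0.08827069  0.19447319] 0.6883217906654409 [ 0.2  0.1  0.  -0.6  0.   0.7 -0.4  0.1 -0.2 -0.5  0.3 -0.7  0.7  0.3
 -0.6  0.4]
fast [0.07633715] [-0.5 -1.3  0.9 -1.1  1.  -0.1 -0.8 -0.4]
edge [[ 0.45826739 -0.01097826  0.14      ]]
fast [[ 0.52500653 -0.01688472  0.146     ]]
edge now [[ 0.46436085 -0.01151754  0.18271293]]
[[-0.     0.355 -0.935]
 [ 0.001 -0.935 -0.355]
 [-1.    -0.001  0.   ]]
```

Request:
play_rows --pt "5 24 8 0 0 6.4 0" --pt "5 24 8 0 0 6.4 0" --pt "5 24 8 0 0 6.4 0" --pt "5 24 8 0 0 6.4 0" --pt "10 24 8 0 0 6.4 0" --pt "10 24 8 0 0 6.4 0" --pt "10 24 8 0 0 6.4 0" --pt "10 24 8 0 0 6.4 0" --grip_force 40

```text
clock: 1.1
position: [0.2819, -0.3914, 0.2954]
tool_rot: [-1.946, 1.57, 2.456]
force: [1.0, -0.0, 0.6]
grip_width: -0.0003
```

Request:
play_rows --pt "10 24 0 0 0 6.4 0" --pt "10 24 0 0 0 6.4 0" --pt "10 24 0 0 0 6.4 0" --pt "10 24 0 0 0 6.4 0" --pt "10 24 0 0 0 6.4 0" --pt "10 24 0 0 0 6.4 0" --pt "11 24 0 0 0 6.4 0" --pt "11 24 0 0 0 6.4 0"

```text
clock: 2.1
position: [0.3639, -0.1995, 0.2952]
tool_rot: [-2.351, 1.571, 2.944]
force: [0.9, -0.4, 0.5]
grip_width: 0.0001
```

Request:
play_rows --pt "11 24 0 0 0 6.4 0" --pt "11 24 0 0 0 6.4 0" --pt "11 24 0 0 0 6.4 0" --pt "11 24 0 0 0 6.4 0" --pt "11 24 0 0 0 6.4 0" --pt "11 24 0 0 0 6.4 0" --pt "11 24 0 0 0 6.4 0" --pt "11 24 0 0 0 6.4 0"

```text
clock: 3.1
position: [0.4523, -0.0068, 0.2953]
tool_rot: [1.097, 1.571, 1.005]
force: [-0.1, -0.7, 0.1]
grip_width: -0.0
```

Run:
```python
from h import *
from workcell import telemetry,vision
st=telemetry.observe();print(st["clock"],st["position"],st["qpos"].round(2),st["force"].round(2),st["grip_width"]);print(R.from_euler("xyz",st["tool_rot"]).as_matrix().round(3))
im=vision.grab_frame("wrist");cv2.imwrite("pics/w1.png",im[:,:,::-1])
```

```text
3.1 [ 0.4523233  -0.00682814  0.29527278] [ 0.59  0.25 -0.84  1.92  0.21  1.07  1.15] [-0.11 -0.71  0.11] -3.718825909110626e-05
[[ 0.     0.092  0.996]
 [ 0.     0.996 -0.092]
 [-1.     0.     0.   ]]
```

View pics/w1.png

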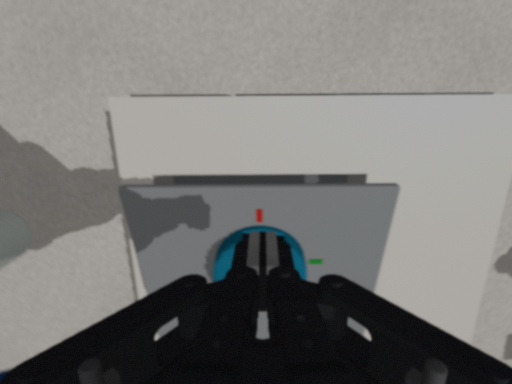

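The wrist view shows the panel's front corners at about (121,187) and (398,184), with the red mark at (260,215) and the green mark at (315,261). I'll compare these with the fit.

Run:
```python
from h import *
from workcell import vision
i=vision.camera_info("wrist"); v=[.5552,.0407,-.0883,.1945]
print(proj(world(v,panel(v[3],PAN[2:])),i), proj(world(v,DECK[2:]),i))
print("axis,edge px",proj(world(v,panel(v[3],[[-.155,0,.032],[-.2,0,.01]])),i))
```

```text
[[110.43024757 180.16187361]
 [395.30221724 181.96693485]] [[101.72606642  89.9373966 ]
 [528.03173066  93.18193654]]
axis,edge px [[253.18455446 271.80501286]
 [253.46015937 219.19775255]]
```

The frame was taken while the arm was still settling, so I'll retake it at rest.

Run:
```python
from h import *
from workcell import vision,telemetry
im=vision.grab_frame("wrist");im=vision.grab_frame("wrist");cv2.imwrite("pics/w2.png",im[:,:,::-1])
i=vision.camera_info("wrist"); v=[.5552,.0407,-.0883,.1945]
print(proj(world(v,panel(v[3],PAN[2:])),i), proj(world(v,DECK[2:]),i))
s=telemetry.observe();print(s["clock"],s["position"],R.from_euler("xyz",s["tool_rot"]).as_matrix()[:2,1], s["force"])
```

```text
[[114.28079601 182.97863913]
 [399.0942414  181.82521124]] [[104.49115614  92.98824059]
 [531.29473613  91.26538237]]
3.25 [ 0.45212185 -0.00684123  0.29510367] [0.09389424 0.99558188] [-0.11019771 -1.05668605  0.06787153]
```

View pics/w2.png

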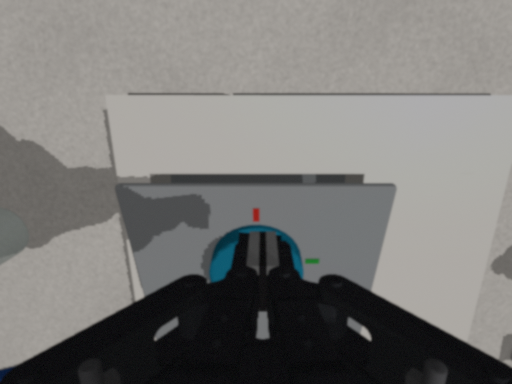

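The predictions are within 3 px, which is good enough. I'll go to the press point and push down.

Request:
play_rows --pt "7 -4 -20 0 0 0 0" --pt "0 0 -25 0 0 0 0" --pt "0 0 -25 0 0 0 0" --pt "0 0 -20 0 0 0 0" --pt "0 0 -8 0 0 0 0" --pt "0 0 -8 0 0 0 0" --pt "0 0 -8 0 0 0 0" --pt "0 0 -8 0 0 0 0"

```text
clock: 4.25
position: [0.4589, -0.0124, 0.1731]
tool_rot: [-0.316, 1.57, -0.414]
force: [-0.9, -0.5, 1.1]
grip_width: -0.0002
```

Request:
play_rows --pt "0 0 -8 0 0 0 0" --pt "0 0 -8 0 0 0 0" --pt "0 0 -6 0 0 0 0" --pt "0 0 -5 0 0 0 0" --pt "0 0 -3 0 0 0 0" --pt "0 0 -2 0 0 0 0" --pt "0 0 0 0 0 0 0" --pt "0 0 0 0 0 0 0"

```text
clock: 5.25
position: [0.4589, -0.0123, 0.1414]
tool_rot: [-0.007, 1.57, -0.105]
force: [-0.2, 0.0, -0.3]
grip_width: 0.0
```

Request:
play_rows --pt "0 0 -1 0 0 0 0" --pt "0 0 -1 0 0 0 0" --pt "0 0 0 0 0 0 0" --pt "0 0 0 0 0 0 0"

```text
clock: 5.75
position: [0.459, -0.0123, 0.1399]
tool_rot: [-0.66, 1.57, -0.758]
force: [-5.9, -0.0, 19.0]
grip_width: 0.0002
```

Request:
play_rows --pt "0 0 -1 0 0 0 0" --pt "0 0 -1 0 0 0 0" --pt "0 0 0 0 0 0 0" --pt "0 0 0 0 0 0 0"

```text
clock: 6.25
position: [0.4591, -0.0123, 0.1394]
tool_rot: [-0.891, 1.568, -0.989]
force: [-20.3, -2.6, 67.5]
grip_width: 0.0003
```

The panel met a firm stop at z ≈ 0.1395. I'll lift, move above the near end of the slot and look.

Request:
play_rows --pt "0 0 4 0 0 0 0" --pt "0 0 20 0 0 0 0" --pt "0 0 20 0 0 0 0" --pt "0 0 16 0 0 0 0" --pt "0 0 0 0 0 0 0" --pt "0 0 0 0 0 0 0"

```text
clock: 7.0
position: [0.4586, -0.0125, 0.1969]
tool_rot: [-2.873, 1.57, -2.971]
force: [-0.4, 0.2, -1.2]
grip_width: 0.0
```

Run:
```python
from h import *
from workcell import vision,telemetry
im=vision.grab_frame("wrist");cv2.imwrite("pics/w3.png",im[:,:,::-1])
i=vision.camera_info("wrist"); v=[.5552,.0407,-.0883]
print("panel",proj(world(v,panel(0,PAN[2:])),i),"deck", proj(world(v,DECK[2:]),i))
q=.076;e=np.array([[-.0403,-.02],[-.0403,.02]]);e=R.from_euler("z",-q).apply(np.c_[e,[.032]*2])+[-.155,0,0]
print("slot end",proj(world(v,panel(0,e)),i))
t=vision.grab_frame("top"); cv2.imwrite("pics/t3.png",cv2.resize(t[120:290,150:345,::-1],None,fx=3.5,fy=3.5,interpolation=cv2.INTER_CUBIC))
s=telemetry.observe();print(s["clock"],s["position"],s["force"])
```

```text
panel [[ 82.92404959 185.06307339]
 [442.24285152 182.2953274 ]] deck [[ 34.23700117  79.12722141]
 [672.37514331  73.76738911]]
slot end [[237.60457749 255.21699527]
 [297.25518872 258.8348122 ]]
7.1 [ 0.45848205 -0.01235515  0.19673698] [-0.60722321  0.26229623 -0.38053645]
```

View pics/w3.png

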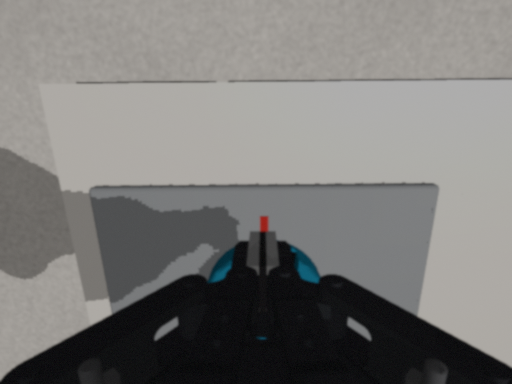

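The panel lies flat. Its front corners at (91,187) and (438,184) are within about 2 mm of the fit, and the deck gap has gone. Next I'll enter the slot.

Request:
play_rows --pt "21 0 0 0 0 0 0" --pt "21 1 0 0 0 0 0" --pt "0 0 0 0 0 -4 0" --pt "0 0 -15 0 0 0 0" --pt "0 0 -10 0 0 0 0" --pt "0 0 -8 0 0 0 0" --pt "0 0 -4 0 0 0 0" --pt "0 0 0 0 0 0 0"

```text
clock: 8.1
position: [0.5007, -0.0113, 0.1601]
tool_rot: [-3.044, 1.57, 3.072]
force: [0.7, 0.3, 0.2]
grip_width: -0.0002
```

Request:
play_rows --pt "0 0 -4 0 0 0 0" --pt "0 0 -3 0 0 0 0" --pt "0 0 -2 0 0 0 0" --pt "0 0 0 0 0 0 0"

```text
clock: 8.6
position: [0.5007, -0.0113, 0.1512]
tool_rot: [-2.986, 1.571, 3.129]
force: [-0.1, 0.2, -1.1]
grip_width: -0.0
```

The tip is inside the slot with no contact, so I'll swing it clockwise about the axis.

Request:
play_rows --pt "0.9 3.7 0 0 0 -8 0" --pt "1.5 3.5 0 0 0 -8 0" --pt "1.9 3.2 0 0 0 -8 0" --pt "2.4 2.9 0 0 0 -8 0" --pt "2.8 2.6 0 0 0 -8 0" --pt "3.1 2.1 0 0 0 -8 0" --pt "3.4 1.7 0 0 0 -8 0" --pt "3.6 1.1 0 0 0 -8 0"

```text
clock: 9.6
position: [0.5199, 0.0089, 0.1512]
tool_rot: [-1.248, 1.569, -2.538]
force: [-2.7, -4.4, 0.4]
grip_width: -0.0001
```

Request:
play_rows --pt "3.7 0.6 0 0 0 -8 0" --pt "3.8 0.1 0 0 0 -8 0" --pt "3.8 -0.5 0 0 0 -8 0" --pt "0 0 0 0 0 0 0" --pt "0 0 0 0 0 0 0"

```text
clock: 10.22
position: [0.5314, 0.0096, 0.1513]
tool_rot: [-0.922, 1.57, -2.623]
force: [-3.3, -2.6, 0.8]
grip_width: 0.0001
```

Force is about 3–4 N, so the fastener is turning. I'll press on towards the stop in small steps.

Request:
play_rows --pt "2 -0.4 0 0 0 -3 0" --pt "1 -0.2 0 0 0 0 0" --pt "0 0 0 0 0 0 0"

```text
clock: 10.6
position: [0.5341, 0.0086, 0.1511]
tool_rot: [-1.041, 1.57, -2.795]
force: [-5.4, -4.3, 0.6]
grip_width: 0.0001
```

Request:
play_rows --pt "1 -0.2 0 0 0 0 0" --pt "1 -0.3 0 0 0 0 0" --pt "0 0 0 0 0 0 0"

```text
clock: 10.98
position: [0.5357, 0.0078, 0.151]
tool_rot: [-0.965, 1.569, -2.719]
force: [-7.6, -5.6, 2.7]
grip_width: 0.0002
```

Request:
play_rows --pt "1 -0.3 0 0 0 0 0" --pt "1 -0.3 0 0 0 0 0" --pt "0 0 0 0 0 0 0"

```text
clock: 11.35
position: [0.5362, 0.0074, 0.1508]
tool_rot: [-1.199, 1.566, -2.953]
force: [-16.7, -3.2, 7.5]
grip_width: -0.0001
```

Run:
```python
from h import *
from workcell import vision,telemetry
s=telemetry.observe();print(s["clock"],s["position"],s["force"],R.from_euler("xyz",s["tool_rot"]).as_matrix()[:2,1])
t=vision.grab_frame("scene"); cv2.imwrite("pics/s4.png",cv2.resize(t[110:230,165:345,::-1],None,fx=4,fy=4,interpolation=cv2.INTER_CUBIC))
```

```text
11.35 [0.53624478 0.00740613 0.15075926] [-16.73256838  -3.17231442   7.54699886] [ 0.98329037 -0.18198179]
```

View pics/s4.png

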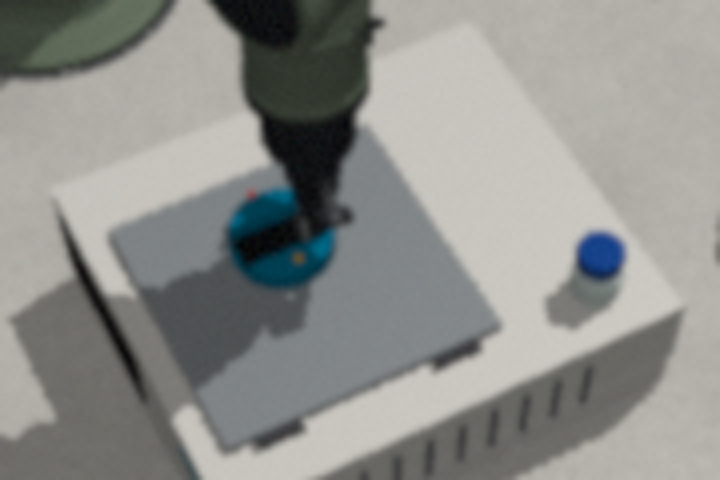

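The slot now lies along the module's y, and the force jumped to 17 N with almost no motion, so it is at the stop. I'll unload within the slot's slack, lift out and clear the top view.

Request:
play_rows --pt "-4 0 0 0 0 0 0" --pt "-3.5 0 0 0 0 0 0" --pt "0 0 0 0 0 0 0" --pt "0 0 8 0 0 0 0" --pt "0 0 15 0 0 0 0" --pt "0 0 25 0 0 0 0" --pt "0 0 40 0 0 0 0" --pt "0 0 40 0 0 0 0"

```text
clock: 12.4
position: [0.5311, 0.0081, 0.2817]
tool_rot: [1.992, 1.57, 0.236]
force: [0.8, 0.0, 0.4]
grip_width: -0.0002
```

Request:
play_rows --pt "-10 -30 10 0 0 0 0" --pt "-15 -35 0 0 0 0 0" --pt "-15 -35 0 0 0 0 0" --pt "-15 -35 0 0 0 0 0" --pt "-15 -35 0 0 0 0 0" --pt "-15 -35 0 0 0 0 0" --pt "-10 -25 0 0 0 0 0" --pt "0 0 0 0 0 0 0"

```text
clock: 13.4
position: [0.4355, -0.2236, 0.2903]
tool_rot: [1.06, 1.57, -0.698]
force: [0.7, 0.5, -0.7]
grip_width: -0.0003
```

Run:
```python
from h import *
from workcell import vision,telemetry
t=vision.grab_frame("top")
t=vision.grab_frame("top"); cv2.imwrite("pics/t5f.png",t[:,:,::-1]); cv2.imwrite("pics/t5.png",cv2.resize(t[120:290,150:345,::-1],None,fx=3.5,fy=3.5,interpolation=cv2.INTER_CUBIC))
a=cv2.imread("pics/top0.png");d=cv2.absdiff(a,t[:,:,::-1]).max(2)
for n,(u,v,w,h) in dict(amber=(60,145,60,50),clear=(390,190,60,45),jar=(178,135,30,30)).items(): print(n,d[v:v+h,u:u+w].max(),d[v:v+h,u:u+w].mean())
s=telemetry.observe();print(s["clock"],s["position"],s["force"],s["qd"].round(3))
```

```text
amber 11 5.67
clear 85 27.46148148148148
jar 11 6.588888888888889
13.5 [ 0.43647489 -0.22166089  0.29006265] [-0.07922836  0.81409176 -0.0981062 ] [-0.015  0.004 -0.008  0.005  0.001 -0.005 -0.005]
```

View pics/t5.png

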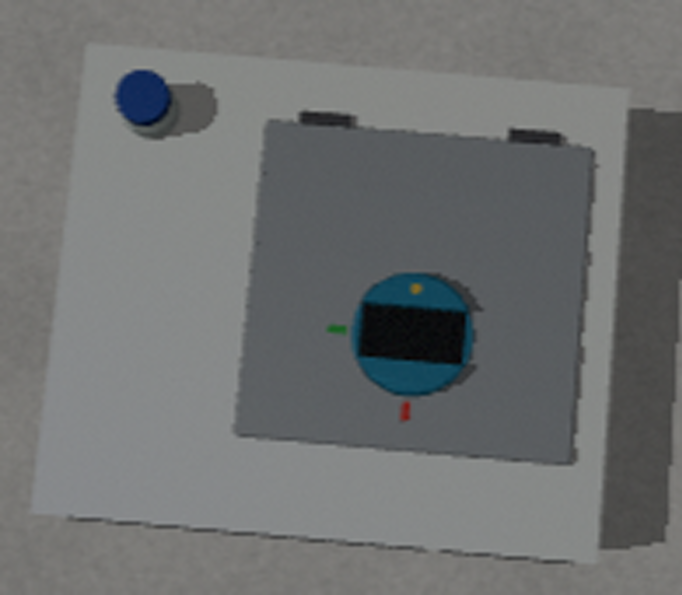

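The top view shows the panel flat and square to the deck. The slot edges (362,303)–(466,311) are parallel to the deck edges within about 0.5°, so the fastener is at its locked stop. The jar is unchanged. I'll hand in.

Run:
```python
from workcell import workorder
print(workorder.job_done())
```

```text
the job is handed in; nothing more can be done
None
```

The panel is shut and the fastener is turned clockwise to its locked stop. I handed the job in at about 13.5 s; no verdict is reported.

- **Panel:** I pressed its front edge down with the closed fingertip until it met a firm stop at z ≈ 0.139 m. The force there reached 67 N, which is under the 120 N wrist limit but more than was needed.
- **Fastener:** I swung the fingertip round in the slot at about 3–9 N. At the end the force jumped to 17 N with almost no motion, so I backed off, lifted out and moved clear.
- **Final top view:** The panel lies flat, and the slot is parallel to the module's y axis within about 0.5°.
- **Jar and amber bottle:** Before and after top views show no change at either place.
- **Clear bottle:** The image comparison did not confirm it. That area differed between the two pictures, probably from the arm or its shadow, and I did not look further. The tool was at z ≈ 0.29 m when it was nearest the bottle, well above its 0.18 m top, and I felt no contact there.
- **Robot at the end:** The tool was at z ≈ 0.29 m, with under 1 N measured on it.

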